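Unlock the spice carousel with a rod and bring the red-capped jar to the front

TASK

The spice carousel on the kitchen worktop is still locked: take the wooden rod from its white cradle, push its end through the narrow slot in the black lock housing and press the hidden tab behind it fully home. Then turn the freed carousel until the jar with the red cap stands at the white front pointer, and lay the rod back in its cradle. All four jars must stay standing in their own seats throughout, and the salt pig, pepper mill and tin must not be disturbed.

Things in the scene. Friction and masses are not known exactly. Their poses are not given: they have to be found in the camera images.
- base: fixed base of the spice carousel, origin on the worktop under the turntable's axis, z up. Its -x axis is the carousel's front (white pointer), and on its -y side the black lock housing sticks out. A grey round plinth (200 mm diameter, 66 mm high) carries the turntable
- pointer (a point): tip of the white front pointer (block 35 mm wide, 25 mm long), 175 mm from the axis along the base's -x, top 65 mm above the worktop; seen from above beyond the disc's rim. Axes as the base
- housing (a point): centre of the visible top of the black lock housing, 156 mm from the axis along the base's -y, 78 mm above the worktop. The housing is 70 mm wide (along x); its outer face is 175 mm from the axis, its inner part is under the disc. A white line on its top marks the line of the slot (x = 0). Axes as the base
- slot (a point): centre of the upright slot in the outer (-y) face of the lock housing, 45 mm above the worktop; axes as the base, +y points straight in. Slot 20 mm wide (x), 34 mm tall, wall 6 mm, white lines at its sides. The hidden tab (34 mm wide, 46 mm tall) stands upright behind it, its face 28 mm in from the outer face when out, 42 mm in when fully home, in a cavity 58 mm wide, 72 mm high
- lock_tab (a joint): how far the hidden tab has been pushed in along the base's +y, in m: 0 is fully out, 0.014 is the stop, fully home. It starts at 0 to 0.003, resists with about 4 N and stays where it is pushed. While it is out a pin holds the turntable; the pin lets go from about 0.008 on
- carousel (a joint): angle of the turntable about the base's vertical axis, rad, positive counter-clockwise seen from above, 0 at the start (locked), stops at +-2.6. It turns either way, stiffly (about 0.12 N m, 1 N at a peg), and does not coast. Made to be pushed round by its rim pegs
- disc (a point): centre of the turntable's top, 96 mm above the worktop; turns with it. Oak disc, 270 mm diameter. Six dark rim pegs (14 mm diameter, 50 mm tall) stand 125 mm from the axis at 0, 60, 120, 180, 240, 300 degrees from this point's x (the base's x at angle 0, so one is over the front). Midway between them six seats (rings 56 mm across, 10 mm high), centres 75 mm from the axis
- front_spot (a point): the place, fixed to the base, 75 mm from the axis towards the front pointer at disc-top height (96 mm): where the centre of the underside of the red-capped jar must come
- jar_red: closed glass spice jar, 44 mm diameter, 72 mm tall, with a RED cap and reddish label: the marked one; origin at the centre of its underside. It stands loosely in one of the turntable's seats; which seat changes from start to start
- jar_a: closed glass spice jar, 44 mm diameter, 72 mm tall, with a steel cap and yellow label; origin at the centre of its underside. It stands loosely in one of the turntable's seats; which seat changes from start to start
- jar_b: closed glass spice jar, 44 mm diameter, 72 mm tall, with a steel cap and brown label; origin at the centre of its underside. It stands loosely in one of the turntable's seats; which seat changes from start to start
- jar_c: closed glass spice jar, 44 mm diameter, 72 mm tall, with a steel cap and green label; origin at the centre of its underside. It stands loosely in one of the turntable's seats; which seat changes from start to start
- rod: dark wooden rod, 200 mm long (along its x), 12 by 12 mm square section, both ends alike, 40 g; origin at its centre. It starts in the cradle with its axis 44 mm above the worktop
- cradle: fixed white ceramic rod cradle, origin on the worktop at its centre: foot 160 (x) by 80 mm, 8 mm thick, and two cross supports 12 mm thick at x = -60 and +60 mm. Each bears the rod 38 mm above the worktop between cheeks 42 mm apart (y) and 58 mm high; between the supports the rod hangs free over the foot. The rod lies along x, its middle over the cradle's middle
- salt_pig: white ceramic salt pig, about 112 mm wide, 118 mm tall, 0.6 kg, bystander; origin at the centre of its underside
- pepper_mill: black pepper mill, 58 mm diameter, 172 mm tall, bystander; origin at the centre of its underside
- tin: small closed aluminium tin, 67 by 97 mm, 48 mm tall, bystander; origin at the centre of its underside
Mind the look-alikes: they are no part of the job. Of the things that look like the rod, the middle-sized one is meant.

How it is judged:
On the way, in this order (a step that is already met when the one before it is completed fails the run):
1. the hidden tab is pressed fully home with the rod through the slot (value of joint lock_tab above 0.0115 m and distance between rod and slot below 0.09 m), for 0.1 s.
2. the carousel is turned until the red-capped jar stands at the front pointer (horizontal distance between jar_red and front_spot below 0.018 m), for 0.2 s.
At the end, for the whole second after the job is handed in: Tab home (over 11.5 of 14 mm); red-capped jar within 18 mm of the front spot, turntable still; all four jars upright (within 11 degrees) in seats; rod at rest on the cradle supports (middle within 45 mm along and 25 mm across, within 17 degrees of its line) (value of joint lock_tab above 0.0115 m and horizontal distance between jar_red and front_spot below 0.018 m and velocity of joint carousel between -0.05 and 0.05 rad/s and angle between each of jar_red, jar_a, jar_b, jar_c's own z axis and vertical below 0.2 rad and z of jar_red in the frame of base between 0.088 and 0.104 m and z of jar_a in the frame of base between 0.088 and 0.104 m and z of jar_b in the frame of base between 0.088 and 0.104 m and z of jar_c in the frame of base between 0.088 and 0.104 m and x of rod in the frame of cradle between -0.045 and 0.045 m and y of rod in the frame of cradle between -0.025 and 0.025 m and z of rod in the frame of cradle between 0.036 and 0.054 m and angle between the x axis of rod and the x axis of cradle, either way round below 0.3 rad and linear speed of rod below 0.02 m/s); the robot touches nothing.
It fails at once if a jar is lifted out of its seat (z of any of jar_red, jar_a, jar_b, jar_c in the frame of base above 0.112 m).
It fails at once if salt pig is pushed away (more than 20 mm) or tipped (distance of salt_pig from where it was at the start of the episode above 0.02 m or angle between salt_pig's own z axis and vertical above 0.3 rad).
It fails at once if pepper mill is pushed away (more than 20 mm) or tipped (distance of pepper_mill from where it was at the start of the episode above 0.02 m or angle between pepper_mill's own z axis and vertical above 0.3 rad).
It fails at once if tin is pushed away (more than 20 mm) or tipped (distance of tin from where it was at the start of the episode above 0.02 m or angle between tin's own z axis and vertical above 0.3 rad).
It fails at once if a jar is tipped over (angle between any of jar_red, jar_a, jar_b, jar_c's own z axis and vertical above 0.5 rad).
It also fails if it takes over 72 s, if anything falls off the work surface, if the arm or the gripper's body presses on something with over 40 N, if the wrist force passes 120 N, or if a joint passes its speed limit or range.

ROBOT

A 7-joint arm with a two-finger parallel gripper is mounted at the origin on the work surface. World frame = base frame: x ahead of the robot, y to its left, z up, the work surface at z = 0. Lengths are in m, angles in rad, forces in N, time in s.
With the tool pointing down it reaches from about 0.425 to 0.925 m from the base axis. Payload 6.8 kg.
Tool frame: the origin (TCP) lies at the very end of the fingers, on their centre line; the grasp point (between the pads) lies 19 mm behind it (r.grip_depth is the distance from the TCP to the grasp point, in m); z points along the fingers, y is the direction in which the jaws open and shut (so a half turn about z gives the same grasp; the last joint's range is limited). The gripper opens to 85 mm and grips with 20 to 120 N. Pads are 22 mm wide; open, the fingers measure 114 mm over their backs; the gripper's body (76 mm by 85 mm) begins 54 mm behind the grasp point. The pads swing forward as they close: fully open they stand 13 mm farther back than shut.
Start: joints at [-1.305, 0.477, 0.022, 1.555, -0.011, 1.109, -0.083], TCP at [0.246, 0.628, 0.231] pointing down, gripper open.
Joint ranges: [-2.96, 2.96], [-0.34, 2.1], [-1.41, 1.46], [0.24, 2.44], [-1.37, 4.51], [0.17, 1.92], [-2.96, 2.96]. Speed limits (rad/s): [2.39, 2.39, 3.14, 3.14, 3.14, 3.14, 3.14].

INTERFACE

Orientations are given as a rotation vector (axis times angle).
In Python, from bench import status, eyes, workorder, spotter, r gives the robot as it stands.
- The arm moves only by the tool drive_tool, never from a script. Its argument "commands" is a list of rows, each an object of numbers: "rx", "ry", "rz": the turn, a rotation vector about the world's x, y, z normalised to -1 to 1, where 1 is 8 degrees; "tx", "ty", "tz": the shift along the world's x, y, z normalised to -1 to 1, where 1 is 20 mm; "grip": the closure, from -1 (fully open) to 1 (shut). A call has 1 to 10 rows; each row shifts and turns the commanded pose from where the row before left it; what a row does not reach is not made up. A row lasts 1/8 s, in which the tool goes at most 62.5 mm and 10.7 degrees, less where a joint would pass 70% of its speed; a pose out of reach is approached as far as the arm can. A call with a number of a shift or a turn outside -1 to 1 is refused whole. A call with a gripper value outside its range is refused whole. The fingers move at their own pace and stop on an object; "grip_force" is the grip in N (left out, the last holds). Time passes only in rows, so rows that do not move let the fingers close. It gives the time, the measured TCP pose, the force and the opening at its end, in the units of the state.
- status.get_obs(): the state, without advancing time (a new reading comes with each control period).
- eyes.grab_frame(name): name is "scene" or "side" or "wrist"; returns a dict with "frame" (384x512x3 uint8, blue, green, red), "range_z" (384x512 float32, m along the optical axis (not along the pixel's ray), 0 where there is no reading), "fx", "fy", "cx", "cy" (pixels), "T" (4x4, takes a point from camera to world coordinates); the wrist camera has in their place "T_tool_cam" (4x4, takes a point from camera to tool coordinates, whose origin is the TCP and whose axes are the flange's). Camera axes: x right, y down, z forward; pixel columns grow to the right and rows downward; lengths in m; the calibration is good to about 2 mm. A picture is of the moment at which its call begins: read the wrist's pose just before it.
- workorder.hand_in(): hands the job in, once; it reports no verdict.
Trained networks look in the newest picture that a camera, given by its name, has taken for a name from the list of things; names that differ only in an ending like _2 or _b are one class to them, and where a whole thing is asked for, a point or a joint stands for the part that bears it (a point fixed in the world has none). Each returns a list of dicts, best first, with "confidence" (0 to 1); they miss things now and then, are a little off and sometimes report something else, mostly with a low value. They report only what shows in the picture. A call takes as long as a camera call. They do not tell look-alikes from the thing itself.
- spotter.boxes_of(camera, target): "position" ([column, row] as shares, 0 to 1, of the picture: columns of its width, rows of its height, amid what is visible of it).
- spotter.masks_of(camera, target): "mask" (384x512 bool, what is visible of it) and "position" ([column, row] as shares, 0 to 1, of the picture: columns of its width, rows of its height, amid what is visible of it).
The state is a dict: "clock": time; "joints": joint angles; "qvel": joint speeds; "tau": joint torques, N m; "tcp_pos": TCP position; "orientation": TCP orientation; "contact_force": force on the tool from outside, world axes, zero at the start; "moment": the same for the moment, N m; "grip_width": finger opening in m.
Only numpy, scipy, OpenCV 4.12 (cv2) and the standard library are available. Lean on these libraries where they do the work, as an engineer would, in place of code of your own. Each camera call takes 0.05 s, during which the arm holds its last target.

## Working session

There is one attempt and no reset: what is moved stays moved. The work goes in short steps, Python scripts to look and compute and a tool call to move; the robot and the scene stay as the last step left them, time stands still between calls to the robot, and variables do not carry over. Pictures are saved under pics/ and viewed, and the job is handed in when it is done.

Besides the shell and the picture viewer there is one more tool, called after "Emit:" by a JSON object that holds its "fn" and its "kwargs". drive_tool: Moves the arm, as the interface text tells. Scaled input: -1 to 1 covers 20 mm each way for a shift and 8 degrees each way for a turn. Its arguments: {"type":"object","properties":{"commands":{"type":"array","items":{"type":"object","properties":{"rx":{"type":"number"},"ry":{"type":"number"},"rz":{"type":"number"},"tx":{"type":"number"},"ty":{"type":"number"},"tz":{"type":"number"},"grip":{"type":"number"}}}},"grip_force":{"type":"number"}},"required":["commands"]}

```bash
ls; mkdir -p pics; python3 - <<'E'
from bench import status, eyes, workorder, spotter, r
import cv2,numpy as np
print(status.get_obs()); print(r, r.grip_depth)
for n in ("scene","side","wrist"):
    f=eyes.grab_frame(n); cv2.imwrite(f"pics/{n}0.png",f["frame"]); np.savez(f"pics/{n}0.npz",**f)
    print(n,f["fx"],f["cx"],f["cy"],f.get("T",f.get("T_tool_cam")))
E
```

```text
pics
{'clock': 0.0, 'joints': array([-1.3051116 ,  0.47777258,  0.02232723,  1.55641571, -0.01150677,
        1.10932892, -0.08311568]), 'qvel': array([-0.00096777, -0.0002655 ,  0.00032422, -0.00180035, -0.00092933,
       -0.00225158,  0.00062147]), 'tau': array([-1.18390803e-03, -5.96438134e+01,  1.60713807e+00, -2.81204385e+01,
        1.23427444e-02,  9.01942461e-03, -3.35915547e-05]), 'tcp_pos': array([0.24626164, 0.62784916, 0.23035903]), 'orientation': array([-5.83665370e-01, -3.08667852e+00,  2.80185558e-03]), 'contact_force': array([ 0.37881933, -0.38783247, -0.11931049]), 'moment': array([ 0.00864954, -0.00259283, -0.02227364]), 'grip_width': 0.08568541965349141}
<Robot object at 0x7f63d31cfa10> 0.0187
scene 378.9348557345055 250.62337528646765 193.32782811036282 [[-8.19611468e-01  3.02957144e-01 -4.86265369e-01  1.03917965e+00]
 [ 5.72919739e-01  4.33232315e-01 -6.95753358e-01  8.24259425e-01]
 [-1.17578711e-04 -8.48838460e-01 -5.28652301e-01  6.43356472e-01]
 [ 0.00000000e+00  0.00000000e+00  0.00000000e+00  1.00000000e+00]]
side 448.4248568504956 263.97854280364635 196.19712229334203 [[ 0.9042768  -0.23913865  0.35368938  0.12578097]
 [-0.42692771 -0.49866538  0.75436435 -0.82510535]
 [-0.00402502 -0.83315397 -0.55302645  0.76090563]
 [ 0.          0.          0.          1.        ]]
wrist 269.6463602276423 253.568113254607 191.91925644262494 [[ 5.08080711e-04 -9.50236730e-01 -3.11528328e-01  7.95059576e-02]
 [ 9.99999870e-01  4.94403351e-04  1.22879423e-04 -4.28216685e-04]
 [ 3.72561085e-05 -3.11528350e-01  9.50236858e-01 -1.42822421e-01]
 [ 0.00000000e+00  0.00000000e+00  0.00000000e+00  1.00000000e+00]]
```

View pics/scene0.png

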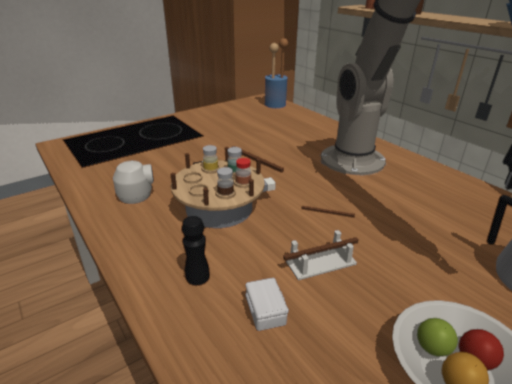

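View pics/side0.png

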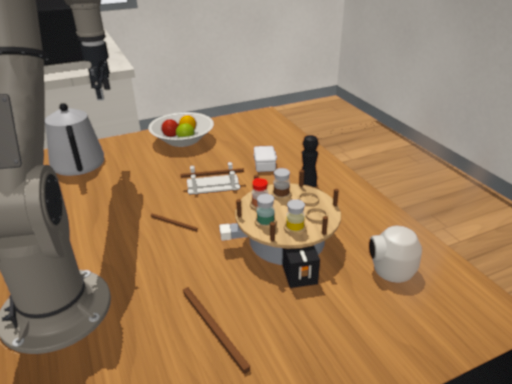

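View pics/wrist0.png

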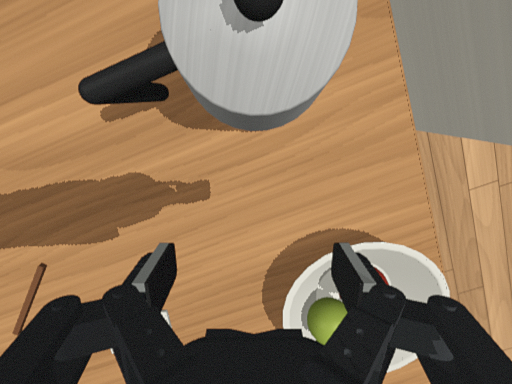

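```bash
cat > h.py <<'E'
import numpy as np,cv2
from bench import status, eyes, workorder, spotter, r
from scipy.spatial.transform import Rotation as R
def cloud(f,T=None):
    T=f["T"] if T is None else T
    z=f["range_z"]; v,u=np.mgrid[:384,:512]
    p=np.stack([(u-f["cx"])/f["fx"]*z,(v-f["cy"])/f["fy"]*z,z],-1)
    return p@T[:3,:3].T+T[:3,3]
def tooltf(o):
    T=np.eye(4);T[:3,:3]=R.from_rotvec(o["orientation"]).as_matrix();T[:3,3]=o["tcp_pos"];return T
E
python3 - <<'E'
from h import *
for n in ("scene","side"):
    f=eyes.grab_frame(n);P=cloud(f);np.save(f"pics/P_{n}.npy",P)
    for t in ["base","pointer","housing","slot","disc","jar_red","jar_a","jar_b","jar_c","rod","cradle","salt_pig","pepper_mill","tin"]:
        for d in spotter.masks_of(n,t)[:3]:
            m=d["mask"]&(f["range_z"]>0)
            if m.sum()<3: continue
            q=P[m]; c,row=d["position"]
            print(n,t,round(d["confidence"],2),int(c*512),int(row*384),m.sum(),"med",np.median(q,0).round(3),"lo",np.percentile(q,3,axis=0).round(3),"hi",np.percentile(q,97,axis=0).round(3))
E
```

```text
scene base 0.79 211 195 3877 med [0.614 0.053 0.096] lo [ 0.45  -0.113  0.012] hi [0.7   0.121 0.133]
scene base 0.63 206 188 2721 med [0.617 0.034 0.096] lo [ 0.46  -0.117  0.089] hi [0.701 0.123 0.135]
scene base 0.6 321 251 470 med [0.492 0.343 0.049] lo [0.401 0.317 0.038] hi [0.584 0.371 0.052]
scene pointer 0.73 212 196 3981 med [0.613 0.051 0.096] lo [ 0.436 -0.12   0.01 ] hi [0.7   0.121 0.136]
scene pointer 0.54 316 249 514 med [0.5   0.341 0.049] lo [0.406 0.312 0.009] hi [0.586 0.369 0.052]
scene housing 0.91 214 193 4132 med [0.611 0.051 0.096] lo [ 0.44  -0.121  0.008] hi [0.7   0.121 0.137]
scene housing 0.6 232 154 226 med [ 0.516 -0.015  0.151] lo [ 0.493 -0.038  0.114] hi [ 0.526 -0.005  0.169]
scene housing 0.16 322 262 1590 med [0.494 0.354 0.009] lo [0.426 0.299 0.   ] hi [0.57  0.39  0.057]
scene slot 0.59 214 193 4290 med [0.61  0.05  0.096] lo [ 0.43  -0.123  0.002] hi [0.7   0.121 0.139]
scene disc 0.63 207 188 2993 med [0.614 0.03  0.096] lo [ 0.457 -0.123  0.084] hi [0.701 0.123 0.139]
scene disc 0.25 211 193 4056 med [0.613 0.051 0.096] lo [ 0.447 -0.122  0
[... 3468 characters left out ...]
2 173 286 med [0.492 0.34  0.047] lo [0.4   0.313 0.039] hi [0.581 0.366 0.052]
side rod 0.57 295 231 6255 med [ 0.537 -0.068  0.095] lo [ 0.433 -0.178  0.008] hi [0.69  0.081 0.13 ]
side cradle 0.73 212 183 800 med [0.486 0.329 0.008] lo [0.417 0.29  0.002] hi [0.558 0.385 0.056]
side salt_pig 0.59 291 229 6371 med [ 0.537 -0.067  0.095] lo [ 0.434 -0.178  0.007] hi [0.689 0.083 0.133]
side pepper_mill 0.73 305 157 720 med [0.757 0.197 0.102] lo [0.742 0.187 0.013] hi [0.785 0.224 0.168]
side pepper_mill 0.38 289 233 6333 med [ 0.536 -0.068  0.095] lo [ 0.435 -0.178  0.006] hi [0.69  0.083 0.131]
side tin 0.59 262 160 493 med [0.686 0.356 0.045] lo [0.652 0.335 0.006] hi [0.727 0.427 0.05 ]
```

```bash
python3 - <<'E'
from h import *
from scipy.optimize import least_squares
pts=[];col=[]
for n in ("scene","side"):
    P=np.load(f"pics/P_{n}.npy");f=np.load(f"pics/{n}0.npz");pts.append(P.reshape(-1,3));col.append(f["frame"].reshape(-1,3).astype(int)); print(n,len(P))
lab=np.r_[np.zeros(len(pts[0])),np.ones(len(pts[1]))]
P=np.vstack(pts);C=np.vstack(col)
near=(np.hypot(P[:,0]-.57,P[:,1])<.21)
br=C.sum(1)
# disc edge
import itertools
d=near&(abs(P[:,2]-.096)<.004)
def convfit(Q):
    h=cv2.convexHull(Q[:,:2].astype(np.float32))[:,0]
    def res(c): return np.hypot(*(h-c[:2]).T)-.135
    return least_squares(res,[.57,0],loss='soft_l1',f_scale=.002).x
for l in (0,1): print("disc",convfit(P[d&(lab==l)]))
print("disc both",convfit(P[d]))
# pegs
pg=near&(P[:,2]>.12)&(P[:,2]<.15)&(br<200)
for l in (0,1):
    Q=P[pg&(lab==l)]; 
    img=Q[:,:2]; 
    c0=np.array([.57,0.]);
    L=[]
    from scipy.cluster.hierarchy import fcluster,linkage
    k=fcluster(linkage(img,'single'),.012,'distance')
    for i in set(k):
        if (k==i).sum()>8: print(l,(k==i).sum(),img[k==i].mean(0).round(4))
for name,m in (("housingtop",near&(abs(P[:,2]-.078)<.004)&(br<150)&(P[:,1]<-.1)),("pointer",near&(abs(P[:,2]-.065)<.004)&(br>450)&(P[:,0]<.47))):
    for l in (0,1):
        Q=P[m&(lab==l)]
        if len(Q)>5:
            print(name,l,len(Q),Q.mean(0),cv2.minAreaRect((Q[:,:2]*1000).astype(np.float32)))
E
```

```text
scene 384
side 384
disc [ 0.5763702  -0.00479359]
disc [ 0.57503146 -0.00632746]
disc both [ 0.57540593 -0.00568375]
0 36 [ 0.6988 -0.033 ]
0 32 [ 0.6108 -0.1222]
0 9 [0.5431 0.0522]
0 36 [0.5458 0.1178]
0 38 [0.6644 0.0875]
0 43 [0.6051 0.0805]
0 46 [0.4564 0.028 ]
0 21 [ 0.4926 -0.0915]
0 16 [ 0.5201 -0.0147]
1 30 [ 0.6057 -0.1307]
1 28 [0.4523 0.0198]
1 44 [ 0.4861 -0.0994]
1 29 [ 0.6931 -0.0418]
1 32 [0.5855 0.0508]
1 31 [0.6617 0.0786]
housingtop 1 363 [ 0.53495211 -0.15170298  0.07797942] ((537.0322875976562, -149.18197631835938), (57.085906982421875, 69.29673767089844), 74.65254211425781)
pointer 0 50 [0.41985269 0.03614325 0.06419326] ((419.38995361328125, 35.234649658203125), (34.600399017333984, 23.371524810791016), 72.84406280517578)
pointer 1 140 [0.42517215 0.03271972 0.06413252] ((426.2979431152344, 32.7833137512207), (37.674137115478516, 43.97480773925781), 73.41670227050781)
```

```bash
python3 - <<'E'
import cv2
a=cv2.imread("pics/side0.png")[160:300,200:360];b=cv2.imread("pics/scene0.png")[135:290,160:370]
cv2.imwrite("pics/side_z.png",cv2.resize(a,None,fx=4.5,fy=4.2,interpolation=2)[:600,:800]);cv2.imwrite("pics/scene_z.png",cv2.resize(b,None,fx=3.8,fy=3.8,interpolation=2)[:600,:800])
E
```

```text
(no output)
```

View pics/side_z.png

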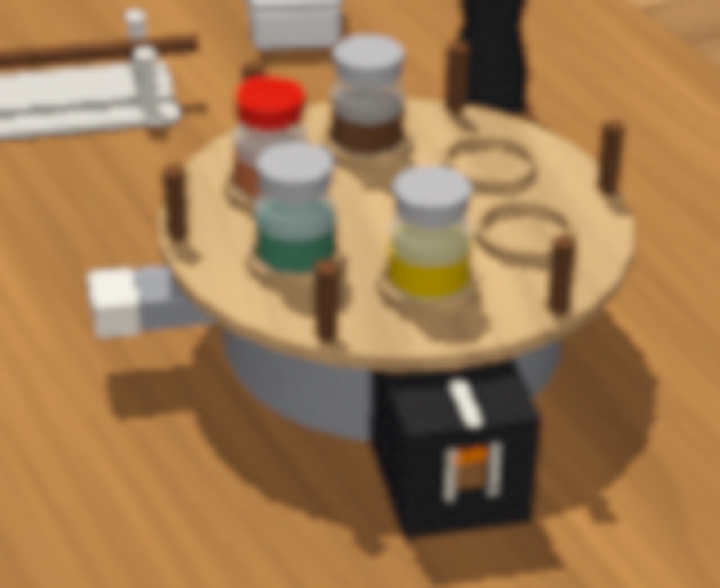

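View pics/scene_z.png

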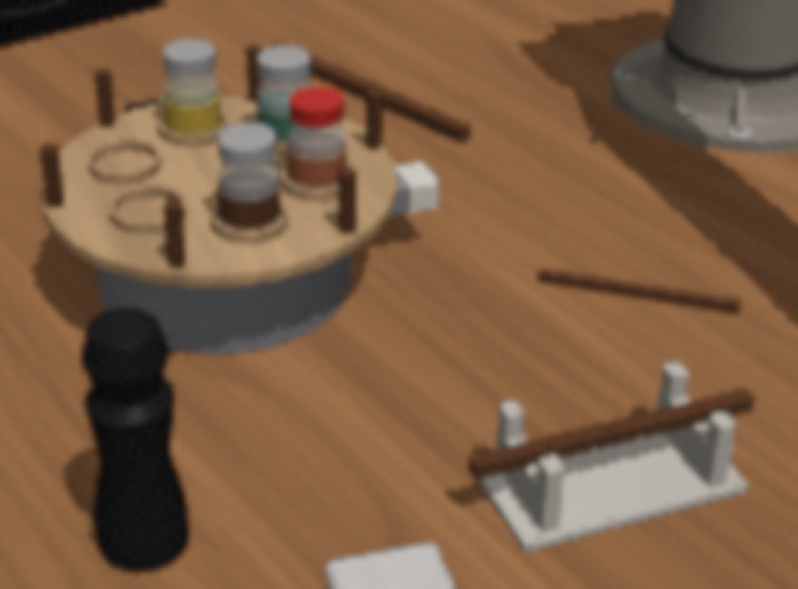

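```bash
python3 - <<'E'
from h import *
for n in ("scene","side"):
    P=np.load(f"pics/P_{n}.npy");f=np.load(f"pics/{n}0.npz");C=f["frame"].astype(int)
    reg=(abs(P[...,0]-.495)<.14)&(abs(P[...,1]-.345)<.09)
    m=reg&(P[...,2]>.042)&(P[...,2]<.054)&(C.sum(-1)<330)&(C[...,2]<150)&(C[...,2]-C[...,0]>20)
    Q=P[m]; c=Q.mean(0); u,s,v=np.linalg.svd(Q[:,:2]-c[:2]); d=v[0]*np.sign(v[0,0]); t=(Q[:,:2]-c[:2])@d
    mid=c[:2]+d*(t.min()+t.max())/2
    print(n,m.sum(),"rod c",mid.round(4),"ang",np.degrees(np.arctan2(d[1],d[0])).round(2),"len",(np.ptp(t)).round(4),"z hi",Q[:,2].max())
    m2=reg&(P[...,2]>.004)&(P[...,2]<.012)&(C.min(-1)>130)
    Q=P[m2]; print(" foot",m2.sum(),cv2.minAreaRect((Q[:,:2]*1000).astype(np.float32)))
    m3=reg&(P[...,2]>.05)&(P[...,2]<.064)&(C.min(-1)>130)
    print(" cheeks",m3.sum(),P[m3][:,:2].min(0),P[m3][:,:2].max(0))
    Q=P[m3][:,:2]
    from scipy.cluster.hierarchy import fcluster,linkage
    k=fcluster(linkage(Q,'single'),.015,'distance')
    for i in set(k): print("  ",(k==i).sum(),Q[k==i].mean(0).round(4))
    # housing white line, slot lines
    w=(C.min(-1)>150)&(P[...,1]<-.12)&(abs(P[...,0]-.535)<.05)
    for a,b,nm in ((.074,.083,"line"),(.02,.07,"slotlines")):
        Q=P[w&(P[...,2]>a)&(P[...,2]<b)]
        if len(Q): print(nm,len(Q),Q.mean(0).round(4),Q.min(0).round(3),Q.max(0).round(3))
E
```

```text
scene 418 rod c [0.4934 0.3427] ang -15.23 len 0.1991 z hi 0.05270011586363066
 foot 728 ((494.6727294921875, 348.9596252441406), (63.314414978027344, 159.74111938476562), 75.32758331298828)
 cheeks 76 [0.42325037 0.290517  ] [0.56306477 0.38897985]
   24 [0.5577 0.3535]
   19 [0.5438 0.2991]
   15 [0.4276 0.3302]
   18 [0.4421 0.3842]
side 205 rod c [0.4922 0.3396] ang -15.41 len 0.1972 z hi 0.052758626272020215
 foot 602 ((490.8799743652344, 340.1046142578125), (87.4400863647461, 158.57545471191406), 75.82722473144531)
 cheeks 62 [0.41973957 0.28910692] [0.56069801 0.39268841]
   15 [0.5557 0.3484]
   16 [0.5403 0.2955]
   16 [0.4399 0.3803]
   15 [0.4255 0.3271]
line 32 [ 0.5374 -0.1571  0.0792] [ 0.53  -0.172  0.076] [ 0.544 -0.142  0.082]
```

Emit:
{"fn": "drive_tool", "kwargs": {"commands": [{"tx":0.82,"ty":-0.95,"rz":0.2,"grip":-1},{"tx":0.82,"ty":-0.95,"rz":0.2,"grip":-1},{"tx":0.82,"ty":-0.95,"rz":0.2,"grip":-1},{"tx":0.82,"ty":-0.95,"rz":0.2,"grip":-1},{"tx":0.82,"ty":-0.95,"grip":-1},{"tx":0.82,"ty":-0.95,"grip":-1},{"tx":0.82,"ty":-0.95,"grip":-1},{"tx":0.82,"ty":-0.95,"grip":-1},{"tx":0.82,"ty":-0.95,"grip":-1},{"tx":0.82,"ty":-0.95,"grip":-1}], "grip_force": 40}}

```text
validation failed for argument at $.co...
```

Emit:
{"fn": "drive_tool", "kwargs": {"commands": [{"tx":0.82,"ty":-0.95,"tz":-0.5,"grip":-1},{"tx":0.82,"ty":-0.95,"tz":-0.7,"grip":-1},{"tx":0.82,"ty":-0.95,"tz":-0.7,"grip":-1},{"tx":0.82,"ty":-0.95,"tz":-0.7,"grip":-1},{"tx":0.82,"ty":-0.95,"tz":-0.7,"grip":-1},{"tz":0,"grip":-1},{"tz":0,"grip":-1}]}}

```text
validation failed for argument at $.co...
```

```bash
python3 - <<'E'
from h import *
o=status.get_obs();T=tooltf(o);f=eyes.grab_frame("wrist");print(T.round(4),o["clock"])
cv2.imwrite("pics/w1.png",f["frame"])
P=cloud(f,T@f["T_tool_cam"]);C=f["frame"].astype(int)
reg=(abs(P[...,0]-.495)<.14)&(abs(P[...,1]-.345)<.09)
m=reg&(P[...,2]>.035)&(P[...,2]<.056)&(C.sum(-1)<330)&(C[...,2]-C[...,0]>20)
Q=P[m]; c=Q.mean(0); u,s,v=np.linalg.svd(Q[:,:2]-c[:2]); d=v[0]*np.sign(v[0,0]); t=(Q[:,:2]-c[:2])@d
print(m.sum(),c[:2]+d*(t.min()+t.max())/2,np.degrees(np.arctan2(d[1],d[0])),np.ptp(t),Q[:,2].max())
E
```

```text
[[-0.931   0.3651 -0.      0.2465]
 [ 0.3651  0.931  -0.      0.6284]
 [ 0.     -0.     -1.      0.2313]
 [ 0.      0.      0.      1.    ]] 1.65<stdin>:7: RuntimeWarning: Mean of empty slice.
  ret = um.true_divide(
Traceback (most recent call last):
ValueError: zero-size array to reduction operation minimum which has no identity
```

View pics/w1.png

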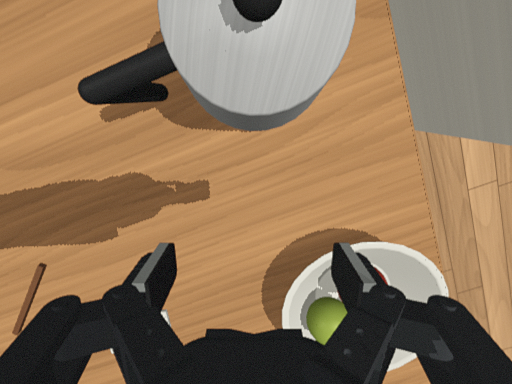

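Emit:
{"fn": "drive_tool", "kwargs": {"commands": [{"tx":0.82,"ty":-0.95,"tz":0.0,"rx":0.0,"ry":0.0,"rz":0.2,"grip":-1.0}], "grip_force": 40}}

```text
clock: 1.82
tcp_pos: [0.2607, 0.6107, 0.2311]
orientation: [-0.533, -3.095, -0.001]
contact_force: [-0.3, -1.1, -0.8]
grip_width: 0.0853
```

Emit:
{"fn": "drive_tool", "kwargs": {"commands": [{"tx":0.82,"ty":-0.95,"tz":0,"rx":0,"ry":0,"rz":0.2,"grip":-1},{"tx":0.82,"ty":-0.95,"tz":0,"rx":0,"ry":0,"rz":0.2,"grip":-1},{"tx":0.82,"ty":-0.95,"tz":0,"rx":0,"ry":0,"rz":0.2,"grip":-1},{"tx":0.82,"ty":-0.95,"tz":0,"rx":0,"ry":0,"rz":0,"grip":-1},{"tx":0.82,"ty":-0.95,"tz":0,"rx":0,"ry":0,"rz":0,"grip":-1},{"tx":0.82,"ty":-0.95,"tz":0,"rx":0,"ry":0,"rz":0,"grip":-1},{"tx":0.82,"ty":-0.95,"tz":0,"rx":0,"ry":0,"rz":0,"grip":-1},{"tx":0.82,"ty":-0.95,"tz":0,"rx":0,"ry":0,"rz":0,"grip":-1},{"tx":0.82,"ty":-0.95,"tz":0,"rx":0,"ry":0,"rz":0,"grip":-1},{"tx":0.82,"ty":-0.95,"tz":-0.5,"rx":0,"ry":0,"rz":0,"grip":-1}]}}

```text
clock: 3.08
tcp_pos: [0.4278, 0.4192, 0.2221]
orientation: [0.41, 3.114, 0.003]
contact_force: [-0.0, -0.6, 0.4]
grip_width: 0.0855
```

Emit:
{"fn": "drive_tool", "kwargs": {"commands": [{"tx":0.82,"ty":-0.95,"tz":-0.7,"rx":0,"ry":0,"rz":0,"grip":-1},{"tx":0.82,"ty":-0.95,"tz":-0.7,"rx":0,"ry":0,"rz":0,"grip":-1},{"tx":0.82,"ty":-0.95,"tz":-0.7,"rx":0,"ry":0,"rz":0,"grip":-1},{"tx":0.82,"ty":-0.95,"tz":-0.7,"rx":0,"ry":0,"rz":0,"grip":-1},{"tx":0,"ty":0,"tz":0,"rx":0,"ry":0,"rz":0,"grip":-1},{"tx":0,"ty":0,"tz":0,"rx":0,"ry":0,"rz":0,"grip":-1}]}}

```text
clock: 3.82
tcp_pos: [0.4921, 0.3445, 0.1658]
orientation: [-0.409, -3.115, -0.002]
contact_force: [0.3, -0.6, 0.1]
grip_width: 0.0854
```

```bash
cat > rodw.py <<'E'
from h import *
import sys
o=status.get_obs();T=tooltf(o);f=eyes.grab_frame("wrist");print(T.round(4),o["clock"])
cv2.imwrite(sys.argv[1],f["frame"])
P=cloud(f,T@f["T_tool_cam"]);C=f["frame"].astype(int)
np.savez(sys.argv[1]+".npz",P=P,C=C)
if len(sys.argv)<3:
    reg=(abs(P[...,0]-.495)<.14)&(abs(P[...,1]-.345)<.09)
    m=reg&(P[...,2]>.035)&(P[...,2]<.056)&(C.sum(-1)<330)&(C[...,2]-C[...,0]>20)
    Q=P[m]; c=Q.mean(0); u,s,v=np.linalg.svd(Q[:,:2]-c[:2]); d=v[0]*np.sign(v[0,0]); t=(Q[:,:2]-c[:2])@d
    print(m.sum(),c[:2]+d*(t.min()+t.max())/2,np.degrees(np.arctan2(d[1],d[0])),np.ptp(t),Q[:,2].max())
E
python3 rodw.py pics/w2.png
```

```text
[[-9.660e-01  2.584e-01  0.000e+00  4.921e-01]
 [ 2.584e-01  9.660e-01  1.000e-03  3.445e-01]
 [ 2.000e-04  1.000e-03 -1.000e+00  1.658e-01]
 [ 0.000e+00  0.000e+00  0.000e+00  1.000e+00]] 3.825
2160 [0.49327605 0.34172481] -15.375632891232808 0.19793504449999083 0.05245214374599799
```

View pics/w2.png

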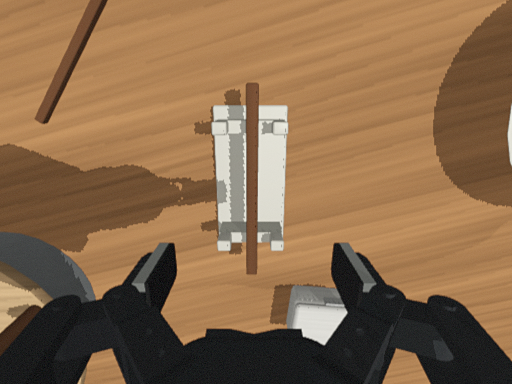

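Emit:
{"fn": "drive_tool", "kwargs": {"commands": [{"tx":0.06,"ty":-0.135,"tz":-0.8,"rx":0,"ry":0,"rz":-0.05,"grip":-1},{"tx":0,"ty":0,"tz":-0.9,"rx":0,"ry":0,"rz":0,"grip":-1},{"tx":0,"ty":0,"tz":-0.9,"rx":0,"ry":0,"rz":0,"grip":-1},{"tx":0,"ty":0,"tz":-0.9,"rx":0,"ry":0,"rz":0,"grip":-1},{"tx":0,"ty":0,"tz":-0.9,"rx":0,"ry":0,"rz":0,"grip":-1},{"tx":0,"ty":0,"tz":-0.9,"rx":0,"ry":0,"rz":0,"grip":-1},{"tx":0,"ty":0,"tz":-0.9,"rx":0,"ry":0,"rz":0,"grip":-1},{"tx":0,"ty":0,"tz":-0.75,"rx":0,"ry":0,"rz":0,"grip":-1},{"tx":0,"ty":0,"tz":0,"rx":0,"ry":0,"rz":0,"grip":0},{"tx":0,"ty":0,"tz":0,"rx":0,"ry":0,"rz":0,"grip":1}], "grip_force": 60}}

```text
clock: 5.12
tcp_pos: [0.494, 0.3409, 0.0267]
orientation: [0.421, 3.113, 0.001]
contact_force: [0.0, -0.4, 0.2]
grip_width: 0.0516
```

Emit:
{"fn": "drive_tool", "kwargs": {"commands": [{"tx":0,"ty":0,"tz":0,"rx":0,"ry":0,"rz":0,"grip":1},{"tx":0,"ty":0,"tz":0,"rx":0,"ry":0,"rz":0,"grip":1},{"tx":0,"ty":0,"tz":0,"rx":0,"ry":0,"rz":0,"grip":1},{"tx":0,"ty":0,"tz":0,"rx":0,"ry":0,"rz":0,"grip":1}]}}

```text
clock: 5.62
tcp_pos: [0.4941, 0.3411, 0.0271]
orientation: [0.421, 3.112, 0.002]
contact_force: [-0.7, -0.7, 5.3]
grip_width: 0.0107
```

Emit:
{"fn": "drive_tool", "kwargs": {"commands": [{"tx":0,"ty":0,"tz":0.5,"rx":0,"ry":0,"rz":0,"grip":1},{"tx":0,"ty":0,"tz":1,"rx":0,"ry":0,"rz":0,"grip":1},{"tx":0,"ty":0,"tz":1,"rx":0,"ry":0,"rz":0,"grip":1},{"tx":0,"ty":0,"tz":1,"rx":0,"ry":0,"rz":0,"grip":1},{"tx":0,"ty":0,"tz":1,"rx":0,"ry":0,"rz":0,"grip":1},{"tx":0,"ty":0,"tz":1,"rx":0,"ry":0,"rz":0,"grip":1},{"tx":0,"ty":0,"tz":1,"rx":0,"ry":0,"rz":0,"grip":1},{"tx":0,"ty":-0.5,"tz":1,"rx":0,"ry":0,"rz":0,"grip":1},{"tx":0,"ty":-1,"tz":1,"rx":0,"ry":0,"rz":0,"grip":1},{"tx":0,"ty":-1,"tz":1,"rx":0,"ry":0,"rz":0,"grip":1}]}}

```text
clock: 6.88
tcp_pos: [0.4936, 0.2893, 0.2179]
orientation: [0.422, 3.113, 0.0]
contact_force: [0.7, -0.2, 0.6]
grip_width: 0.0106
```

Emit:
{"fn": "drive_tool", "kwargs": {"commands": [{"tx":0,"ty":-1,"tz":1,"rx":0,"ry":0,"rz":-0.5,"grip":1},{"tx":0,"ty":-1,"tz":0.5,"rx":0,"ry":0,"rz":-0.5,"grip":1},{"tx":0,"ty":-1,"tz":0,"rx":0,"ry":0,"rz":-0.5,"grip":1},{"tx":0,"ty":-1,"tz":0,"rx":0,"ry":0,"rz":-0.5,"grip":1},{"tx":0,"ty":-1,"tz":0,"rx":0,"ry":0,"rz":-0.5,"grip":1},{"tx":0,"ty":-1,"tz":0,"rx":0,"ry":0,"rz":-0.5,"grip":1},{"tx":0,"ty":-1,"tz":0,"rx":0,"ry":0,"rz":-0.5,"grip":1},{"tx":0,"ty":-1,"tz":0,"rx":0,"ry":0,"rz":-0.5,"grip":1},{"tx":0,"ty":-1,"tz":0,"rx":0,"ry":0,"rz":-0.5,"grip":1},{"tx":0,"ty":-1,"tz":0,"rx":0,"ry":0,"rz":-0.5,"grip":1}]}}

```text
clock: 8.12
tcp_pos: [0.4937, 0.0894, 0.2463]
orientation: [1.467, 2.778, 0.0]
contact_force: [0.3, 1.0, -0.8]
grip_width: 0.0109
```

Emit:
{"fn": "drive_tool", "kwargs": {"commands": [{"tx":0,"ty":-1,"tz":0,"rx":0,"ry":0,"rz":-0.5,"grip":1},{"tx":0,"ty":-1,"tz":0,"rx":0,"ry":0,"rz":-0.5,"grip":1},{"tx":0,"ty":-1,"tz":0,"rx":0,"ry":0,"rz":-0.5,"grip":1},{"tx":0,"ty":-1,"tz":0,"rx":0,"ry":0,"rz":-0.5,"grip":1},{"tx":0,"ty":-1,"tz":0,"rx":0,"ry":0,"rz":-0.5,"grip":1},{"tx":0,"ty":-1,"tz":0,"rx":0,"ry":0,"rz":-0.5,"grip":1},{"tx":0,"ty":-1,"tz":0,"rx":0,"ry":0,"rz":-0.5,"grip":1},{"tx":0,"ty":-1,"tz":0,"rx":0,"ry":0,"rz":-0.5,"grip":1},{"tx":0,"ty":-1,"tz":0,"rx":0,"ry":0,"rz":-0.5,"grip":1},{"tx":0,"ty":-1,"tz":0,"rx":0,"ry":0,"rz":-0.5,"grip":1}]}}

```text
clock: 9.38
tcp_pos: [0.4937, -0.1106, 0.2463]
orientation: [2.329, 2.109, 0.0]
contact_force: [0.6, 0.3, 0.0]
grip_width: 0.0105
```

Emit:
{"fn": "drive_tool", "kwargs": {"commands": [{"tx":0,"ty":-1,"tz":0,"rx":0,"ry":0,"rz":-0.5,"grip":1},{"tx":0,"ty":-1,"tz":0,"rx":0,"ry":0,"rz":-0.5,"grip":1},{"tx":0,"ty":-1,"tz":0,"rx":0,"ry":0,"rz":-0.25,"grip":1},{"tx":0,"ty":-1,"tz":0,"rx":0,"ry":0,"rz":0,"grip":1},{"tx":0,"ty":-1,"tz":0,"rx":0,"ry":0,"rz":0,"grip":1},{"tx":0,"ty":-1,"tz":0,"rx":0,"ry":0,"rz":0,"grip":1},{"tx":0,"ty":-1,"tz":0,"rx":0,"ry":0,"rz":0,"grip":1},{"tx":0,"ty":-1,"tz":0,"rx":0,"ry":0,"rz":0,"grip":1},{"tx":0,"ty":-1,"tz":0,"rx":0,"ry":0,"rz":0,"grip":1},{"tx":0,"ty":-1,"tz":0,"rx":0,"ry":0,"rz":0,"grip":1}]}}

```text
clock: 10.62
tcp_pos: [0.4935, -0.3106, 0.2462]
orientation: [-2.5, -1.902, 0.0]
contact_force: [0.2, -0.0, -0.0]
grip_width: 0.0107
```

```bash
python3 rodw.py pics/w3.png x; python3 - <<'E'
from h import *
f=eyes.grab_frame("side");cv2.imwrite("pics/side3.png",f["frame"]);np.savez("pics/side3.npz",P=cloud(f),C=f["frame"])
E
```

```text
[[ 2.666e-01  9.638e-01 -1.000e-04  4.935e-01]
 [ 9.638e-01 -2.666e-01  0.000e+00 -3.106e-01]
 [-0.000e+00 -1.000e-04 -1.000e+00  2.462e-01]
 [ 0.000e+00  0.000e+00  0.000e+00  1.000e+00]] 10.625
```

View pics/w3.png

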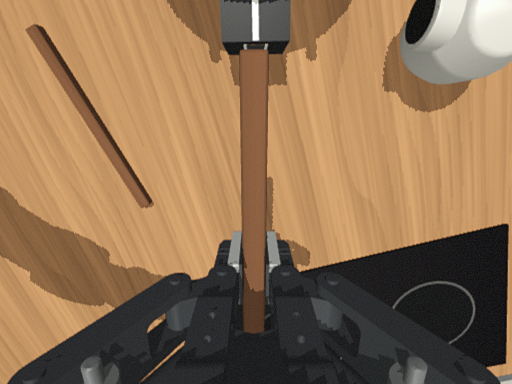

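View pics/side3.png

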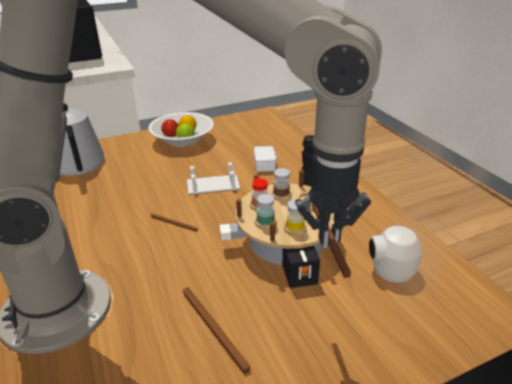

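```bash
python3 - <<'E'
from h import *
d=np.load("pics/w3.png.npz");P,C=d["P"],d["C"]
v,u=np.mgrid[:384,:512]
m=(C.min(-1)>170)&(u>240)&(u<275)&(v<40)
Q=P[m];Q=Q[(abs(Q[:,2]-.078)<.006)]
c=Q.mean(0);w=np.linalg.svd(Q[:,:2]-c[:2])[2][0];print("line",len(Q),c.round(4),np.degrees(np.arctan2(w[1],w[0]))%180)
h=(C.max(-1)<90)&(u>210)&(u<300)&(v<60)&(abs(P[...,2]-.078)<.004)
Q=P[h];print("top",len(Q),Q.mean(0).round(4),cv2.minAreaRect((Q[:,:2]*1000).astype(np.float32)))
rm=(C[...,2]-C[...,0]>20)&(u>235)&(u<275)&(v>50)&(v<330)&(P[...,2]>.2)
Q=P[rm];c=Q.mean(0);w=np.linalg.svd(Q-c)[2][0];w*=np.sign(w[1]);t=(Q-c)@w
print("rod",len(Q),c.round(4),w.round(4),np.degrees(np.arctan2(w[1],w[0])),"tip",(c+w*t.max()).round(4),"back",(c+w*t.min()).round(4))
E
```

```text
line 267 [ 0.5378 -0.1574  0.0789] 75.82815622189374
top 1202 [ 0.5467 -0.1644  0.078 ] ((537.8740844726562, -158.36514282226562), (36.6781120300293, 69.29562377929688), 74.90850067138672)
rod 7052 [ 0.5048 -0.2707  0.2698] [0.2661 0.9638 0.0148] 74.5655833931979 tip [ 0.5202 -0.2148  0.2706] back [ 0.4826 -0.351   0.2685]
```

Emit:
{"fn": "drive_tool", "kwargs": {"commands": [{"tx":0.08,"ty":-0.02,"tz":-1,"rx":0,"ry":0,"rz":0.03,"grip":1},{"tx":0,"ty":0,"tz":-1,"rx":0,"ry":0,"rz":0,"grip":1},{"tx":0,"ty":0,"tz":-1,"rx":0,"ry":0,"rz":0,"grip":1},{"tx":0,"ty":0,"tz":-1,"rx":0,"ry":0,"rz":0,"grip":1},{"tx":0,"ty":0,"tz":-1,"rx":0,"ry":0,"rz":0,"grip":1},{"tx":0,"ty":0,"tz":-1,"rx":0,"ry":0,"rz":0,"grip":1},{"tx":0,"ty":0,"tz":-1,"rx":0,"ry":0,"rz":0,"grip":1},{"tx":0,"ty":0,"tz":-1,"rx":0,"ry":0,"rz":0,"grip":1},{"tx":0,"ty":0,"tz":-1,"rx":0,"ry":0,"rz":0,"grip":1},{"tx":0,"ty":0,"tz":-1,"rx":0,"ry":0,"rz":0,"grip":1}]}}

```text
clock: 11.98
tcp_pos: [0.4953, -0.3096, 0.045]
orientation: [-2.495, -1.909, -0.0]
contact_force: [-0.1, 0.5, -0.1]
grip_width: 0.0107
```

Emit:
{"fn": "drive_tool", "kwargs": {"commands": [{"tx":0,"ty":0,"tz":-0.95,"rx":0,"ry":0,"rz":0,"grip":1},{"tx":0,"ty":0,"tz":0,"rx":0,"ry":0,"rz":0,"grip":1}]}}

```text
clock: 12.22
tcp_pos: [0.4942, -0.3092, 0.0256]
orientation: [-2.493, -1.907, 0.002]
contact_force: [0.1, 0.1, 0.4]
grip_width: 0.0106
```

```bash
cat > ali.py <<'E'
from h import *
import sys
d=np.load(sys.argv[1]);P,C=d["P"],d["C"].astype(int)
m=(C.min(-1)>150)&(abs(P[...,2]-.078)<.006)&(abs(P[...,0]-.538)<.02)&(abs(P[...,1]+.157)<.025)
Q=P[m]
if len(Q): L=Q.mean(0);w=np.linalg.svd(Q[:,:2]-L[:2])[2][0];print("line",len(Q),L.round(4),np.degrees(np.arctan2(w[1],w[0]))%180)
rm=(C[...,2]-C[...,0]>20)&(P[...,2]>.035)&(P[...,2]<.065)&(abs(P[...,0]-.505)<.06)&(P[...,1]<-.16)&(P[...,1]>-.42)
Q=P[rm];c=Q.mean(0);w=np.linalg.svd(Q-c)[2][0];w*=np.sign(w[1]);t=(Q-c)@w
print("rod",len(Q),c.round(4),w.round(4),np.degrees(np.arctan2(w[1],w[0])),"tip",(c+w*t.max()).round(4),"back",(c+w*t.min()).round(4))
v=L-c;print("lateral",v[0]*w[1]-v[1]*w[0])
E
python3 rodw.py pics/w4.png x; python3 ali.py pics/w4.png.npz; python3 - <<'E'
from h import *
f=eyes.grab_frame("side");cv2.imwrite("pics/side4.png",cv2.resize(f["frame"][180:340,200:360],None,fx=3.5,fy=3.5,interpolation=2));np.savez("pics/side4.npz",P=cloud(f),C=f["frame"])
E
python3 ali.py pics/side4.npz
```

```text
[[ 2.619e-01  9.651e-01 -2.700e-03  4.942e-01]
 [ 9.651e-01 -2.619e-01  1.300e-03 -3.092e-01]
 [ 5.000e-04 -2.900e-03 -1.000e+00  2.560e-02]
 [ 0.000e+00  0.000e+00  0.000e+00  1.000e+00]] 12.225
rod 7131 [ 0.5052 -0.2695  0.0486] [2.607e-01 9.654e-01 8.000e-04] 74.88547378397813 tip [ 0.5206 -0.2125  0.0487] back [ 0.4832 -0.3511  0.0486]
line 35 [ 0.538  -0.1548  0.079 ] 72.24790370274998
rod 400 [ 0.4814 -0.3487  0.0489] [0.2519 0.967  0.0389] 75.39612297390725 tip [ 0.5278 -0.1705  0.056 ] back [ 0.4666 -0.4056  0.0466]
lateral 0.005910696491731253Traceback (most recent call last):
  File "ali.py", line 10, in <module>
    v=L-c;print("lateral",v[0]*w[1]-v[1]*w[0])
      ^
NameError: name 'L' is not defined
```

View pics/w4.png

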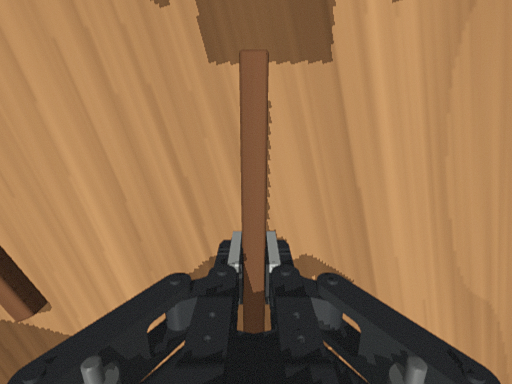

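View pics/side4.png

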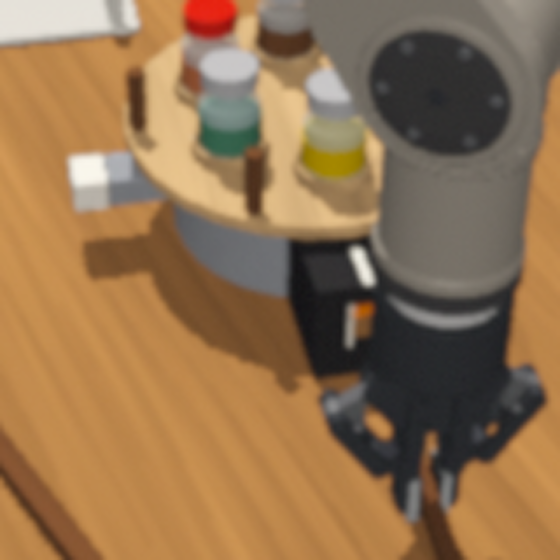

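Emit:
{"fn": "drive_tool", "kwargs": {"commands": [{"tx":0.08,"ty":-0.02,"tz":0.08,"rx":0,"ry":0,"rz":0,"grip":1},{"tx":0.13,"ty":0.483,"tz":0,"rx":0,"ry":0,"rz":0,"grip":1},{"tx":0.13,"ty":0.483,"tz":0,"rx":0,"ry":0,"rz":0,"grip":1},{"tx":0.13,"ty":0.483,"tz":0,"rx":0,"ry":0,"rz":0,"grip":1},{"tx":0.13,"ty":0.483,"tz":0,"rx":0,"ry":0,"rz":0,"grip":1},{"tx":0.13,"ty":0.483,"tz":0,"rx":0,"ry":0,"rz":0,"grip":1},{"tx":0,"ty":0,"tz":0,"rx":0,"ry":0,"rz":0,"grip":1}]}}

```text
clock: 13.2
tcp_pos: [0.5103, -0.2606, 0.0288]
orientation: [-2.493, -1.91, -0.0]
contact_force: [0.6, 0.2, -0.7]
grip_width: 0.0109
```

```bash
python3 rodw.py pics/w5.png x; python3 - <<'E'
from h import *
f=eyes.grab_frame("side");cv2.imwrite("pics/side5.png",cv2.resize(f["frame"][180:340,200:360],None,fx=3.5,fy=3.5,interpolation=2))
print(status.get_obs()["contact_force"])
E
```

```text
[[ 2.602e-01  9.656e-01 -0.000e+00  5.103e-01]
 [ 9.656e-01 -2.602e-01  5.000e-04 -2.606e-01]
 [ 5.000e-04 -2.000e-04 -1.000e+00  2.880e-02]
 [ 0.000e+00  0.000e+00  0.000e+00  1.000e+00]] 13.2
[-0.2823827  -0.03066851 -0.44996063]
```

View pics/w5.png

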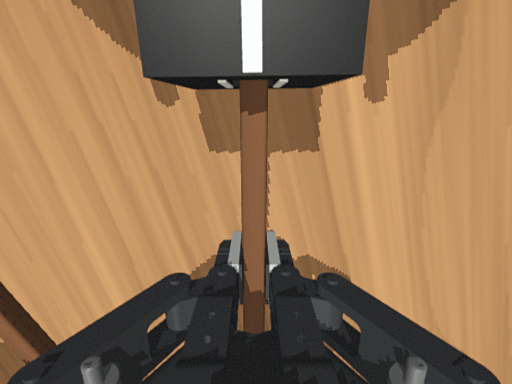

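View pics/side5.png

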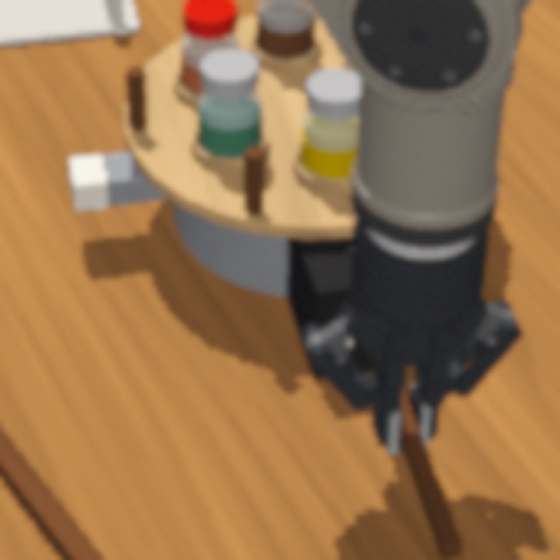

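Emit:
{"fn": "drive_tool", "kwargs": {"commands": [{"tx":0.13,"ty":0.483,"tz":0,"rx":0,"ry":0,"rz":0,"grip":1},{"tx":0.13,"ty":0.483,"tz":0,"rx":0,"ry":0,"rz":0,"grip":1},{"tx":0.07,"ty":0.24,"tz":0,"rx":0,"ry":0,"rz":0,"grip":1}]}}

```text
clock: 13.68
tcp_pos: [0.5165, -0.2379, 0.029]
orientation: [2.494, 1.908, -0.001]
contact_force: [-1.5, -4.3, 0.0]
grip_width: 0.0108
```

Emit:
{"fn": "drive_tool", "kwargs": {"commands": [{"tx":0.04,"ty":0.145,"tz":0,"rx":0,"ry":0,"rz":0,"grip":1},{"tx":0.04,"ty":0.145,"tz":0,"rx":0,"ry":0,"rz":0,"grip":1}]}}

```text
clock: 13.92
tcp_pos: [0.5178, -0.2325, 0.029]
orientation: [2.496, 1.907, -0.001]
contact_force: [-1.7, -3.9, 0.3]
grip_width: 0.0107
```

Emit:
{"fn": "drive_tool", "kwargs": {"commands": [{"tx":0.03,"ty":0.096,"tz":0,"rx":0,"ry":0,"rz":0,"grip":1}]}}

```text
clock: 14.05
tcp_pos: [0.5181, -0.2318, 0.0291]
orientation: [2.495, 1.906, -0.003]
contact_force: [-3.5, -9.9, -0.4]
grip_width: 0.011
```

Emit:
{"fn": "drive_tool", "kwargs": {"commands": [{"tx":0.03,"ty":0.1,"tz":0,"rx":0,"ry":0,"rz":0,"grip":1},{"tx":0,"ty":0,"tz":0,"rx":0,"ry":0,"rz":0,"grip":1}]}}

```text
clock: 14.3
tcp_pos: [0.518, -0.2318, 0.0292]
orientation: [2.495, 1.903, -0.005]
contact_force: [-3.2, -11.7, -0.3]
grip_width: 0.0108
```

Emit:
{"fn": "drive_tool", "kwargs": {"commands": [{"tx":0,"ty":0,"tz":0,"rx":0,"ry":0,"rz":0,"grip":1},{"tx":-0.13,"ty":-0.483,"tz":0,"rx":0,"ry":0,"rz":0,"grip":1},{"tx":-0.2,"ty":-0.75,"tz":0,"rx":0,"ry":0,"rz":0,"grip":1},{"tx":-0.26,"ty":-0.965,"tz":0,"rx":0,"ry":0,"rz":0,"grip":1},{"tx":-0.26,"ty":-0.965,"tz":0,"rx":0,"ry":0,"rz":0,"grip":1},{"tx":-0.13,"ty":-0.483,"tz":0,"rx":0,"ry":0,"rz":0,"grip":1},{"tx":0,"ty":-0.2,"tz":0,"rx":0,"ry":0,"rz":0,"grip":1}]}}

```text
clock: 15.18
tcp_pos: [0.4992, -0.3058, 0.0289]
orientation: [-2.497, -1.907, 0.0]
contact_force: [0.3, -0.6, -0.2]
grip_width: 0.0104
```

```bash
python3 rodw.py pics/w6.png x; python3 - <<'E'
from h import *
d=np.load("pics/w6.png.npz");P,C=d["P"],d["C"].astype(int)
v,u=np.mgrid[:384,:512]
rm=(C[...,2]-C[...,0]>20)&(u>225)&(u<285)&(v<340)&(P[...,2]>.038)&(P[...,2]<.06)
Q=P[rm];c=Q.mean(0);w=np.linalg.svd(Q-c)[2][0];w*=np.sign(w[1]);t=(Q-c)@w
print(c,w.round(4),"tip",(c+w*t.max()).round(4),"tip-tcp",t.max()+(c-status.get_obs()["tcp_pos"])@w)
E
```

```text
[[ 2.631e-01  9.648e-01 -1.000e-04  4.992e-01]
 [ 9.648e-01 -2.631e-01  0.000e+00 -3.058e-01]
 [ 0.000e+00 -1.000e-04 -1.000e+00  2.890e-02]
 [ 0.000e+00  0.000e+00  0.000e+00  1.000e+00]] 15.175
[ 0.51019172 -0.26611736  0.05189593] [2.605e-01 9.655e-01 3.000e-04] tip [ 0.5256 -0.2091  0.0519] tip-tcp 0.10008323405520862
```

View pics/w6.png

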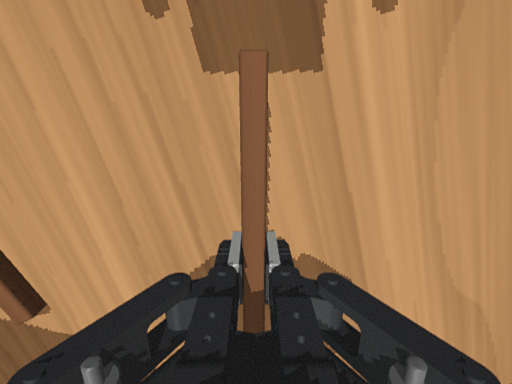

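Emit:
{"fn": "drive_tool", "kwargs": {"commands": [{"tx":0,"ty":0,"tz":0.6,"rx":0,"ry":0,"rz":0,"grip":1},{"tx":0,"ty":0,"tz":1,"rx":0,"ry":0,"rz":0,"grip":1},{"tx":0,"ty":0,"tz":1,"rx":0,"ry":0,"rz":0,"grip":1},{"tx":0,"ty":0,"tz":1,"rx":0,"ry":0,"rz":0,"grip":1},{"tx":0,"ty":0,"tz":1,"rx":0,"ry":0,"rz":0,"grip":1},{"tx":0,"ty":0,"tz":1,"rx":0,"ry":0,"rz":0,"grip":1},{"tx":0,"ty":0,"tz":1,"rx":0,"ry":0,"rz":0,"grip":1},{"tx":0,"ty":0,"tz":1,"rx":0,"ry":0,"rz":0,"grip":1},{"tx":0,"ty":0,"tz":1,"rx":0,"ry":0,"rz":0,"grip":1},{"tx":0,"ty":0,"tz":1,"rx":0,"ry":0,"rz":0,"grip":1}]}}

```text
clock: 16.48
tcp_pos: [0.4995, -0.3049, 0.2223]
orientation: [2.496, 1.908, 0.0]
contact_force: [0.1, 0.2, -0.2]
grip_width: 0.0109
```

Emit:
{"fn": "drive_tool", "kwargs": {"commands": [{"tx":-0.03,"ty":1,"tz":0.7,"rx":0,"ry":0,"rz":0.5,"grip":1},{"tx":-0.03,"ty":1,"tz":0.7,"rx":0,"ry":0,"rz":0.5,"grip":1},{"tx":-0.03,"ty":1,"tz":0,"rx":0,"ry":0,"rz":0.5,"grip":1},{"tx":-0.03,"ty":1,"tz":0,"rx":0,"ry":0,"rz":0.5,"grip":1},{"tx":-0.03,"ty":1,"tz":0,"rx":0,"ry":0,"rz":0.5,"grip":1},{"tx":-0.03,"ty":1,"tz":0,"rx":0,"ry":0,"rz":0.5,"grip":1},{"tx":-0.03,"ty":1,"tz":0,"rx":0,"ry":0,"rz":0.5,"grip":1},{"tx":-0.03,"ty":1,"tz":0,"rx":0,"ry":0,"rz":0.5,"grip":1},{"tx":-0.02,"ty":1,"tz":0,"rx":0,"ry":0,"rz":0.5,"grip":1},{"tx":0,"ty":1,"tz":0,"rx":0,"ry":0,"rz":0.5,"grip":1}]}}

```text
clock: 17.73
tcp_pos: [0.4944, -0.1035, 0.2489]
orientation: [1.686, 2.651, 0.0]
contact_force: [-0.0, 0.2, -0.5]
grip_width: 0.0105
```

Emit:
{"fn": "drive_tool", "kwargs": {"commands": [{"tx":0,"ty":1,"tz":0,"rx":0,"ry":0,"rz":0.5,"grip":1},{"tx":0,"ty":1,"tz":0,"rx":0,"ry":0,"rz":0.5,"grip":1},{"tx":0,"ty":1,"tz":0,"rx":0,"ry":0,"rz":0.5,"grip":1},{"tx":0,"ty":1,"tz":0,"rx":0,"ry":0,"rz":0.5,"grip":1},{"tx":0,"ty":1,"tz":0,"rx":0,"ry":0,"rz":0.5,"grip":1},{"tx":0,"ty":1,"tz":0,"rx":0,"ry":0,"rz":0.5,"grip":1},{"tx":0,"ty":1,"tz":0,"rx":0,"ry":0,"rz":0.5,"grip":1},{"tx":0,"ty":1,"tz":0,"rx":0,"ry":0,"rz":0.5,"grip":1},{"tx":0,"ty":1,"tz":0,"rx":0,"ry":0,"rz":0.5,"grip":1},{"tx":0,"ty":1,"tz":0,"rx":0,"ry":0,"rz":0.5,"grip":1}]}}

```text
clock: 18.98
tcp_pos: [0.4945, 0.0965, 0.2489]
orientation: [-0.678, -3.068, -0.0]
contact_force: [-0.0, -0.4, 0.1]
grip_width: 0.0109
```

Emit:
{"fn": "drive_tool", "kwargs": {"commands": [{"tx":0,"ty":1,"tz":0,"rx":0,"ry":0,"rz":0.5,"grip":1},{"tx":0,"ty":1,"tz":0,"rx":0,"ry":0,"rz":0.5,"grip":1},{"tx":0,"ty":1,"tz":0,"rx":0,"ry":0,"rz":0.24,"grip":1},{"tx":0,"ty":1,"tz":0,"rx":0,"ry":0,"rz":0,"grip":1},{"tx":0,"ty":1,"tz":0,"rx":0,"ry":0,"rz":0,"grip":1},{"tx":0,"ty":1,"tz":0,"rx":0,"ry":0,"rz":0,"grip":1},{"tx":0,"ty":1,"tz":0,"rx":0,"ry":0,"rz":0,"grip":1},{"tx":0,"ty":1,"tz":0,"rx":0,"ry":0,"rz":0,"grip":1},{"tx":0,"ty":1,"tz":0,"rx":0,"ry":0,"rz":0,"grip":1},{"tx":0,"ty":1,"tz":0,"rx":0,"ry":0,"rz":0,"grip":1}]}}

```text
clock: 20.23
tcp_pos: [0.4944, 0.2965, 0.2489]
orientation: [-0.417, -3.114, -0.0]
contact_force: [-1.1, -0.1, 0.2]
grip_width: 0.0104
```

Emit:
{"fn": "drive_tool", "kwargs": {"commands": [{"tx":0,"ty":1,"tz":-0.5,"rx":0,"ry":0,"rz":0,"grip":1},{"tx":0,"ty":0.9,"tz":-1,"rx":0,"ry":0,"rz":0,"grip":1},{"tx":0,"ty":0.45,"tz":-1,"rx":0,"ry":0,"rz":0,"grip":1},{"tx":0,"ty":0,"tz":-1,"rx":0,"ry":0,"rz":0,"grip":1},{"tx":0,"ty":0,"tz":-1,"rx":0,"ry":0,"rz":0,"grip":1},{"tx":0,"ty":0,"tz":-1,"rx":0,"ry":0,"rz":0,"grip":1},{"tx":0,"ty":0,"tz":-1,"rx":0,"ry":0,"rz":0,"grip":1},{"tx":0,"ty":0,"tz":0,"rx":0,"ry":0,"rz":0,"grip":1}]}}

```text
clock: 21.22
tcp_pos: [0.4931, 0.3406, 0.1161]
orientation: [-0.417, -3.11, 0.006]
contact_force: [-0.3, -0.4, -0.3]
grip_width: 0.0106
```

Emit:
{"fn": "drive_tool", "kwargs": {"commands": [{"tx":0,"ty":0,"tz":-1,"rx":0,"ry":0,"rz":0,"grip":1},{"tx":0,"ty":0,"tz":-1,"rx":0,"ry":0,"rz":0,"grip":1},{"tx":0,"ty":0,"tz":-1,"rx":0,"ry":0,"rz":0,"grip":1},{"tx":0,"ty":0,"tz":-0.8,"rx":0,"ry":0,"rz":0,"grip":1},{"tx":0,"ty":0,"tz":-0.6,"rx":0,"ry":0,"rz":0,"grip":1},{"tx":0,"ty":0,"tz":0,"rx":0,"ry":0,"rz":0,"grip":1}]}}

```text
clock: 21.98
tcp_pos: [0.4941, 0.3418, 0.0302]
orientation: [-0.417, -3.113, 0.002]
contact_force: [-0.2, 0.7, -0.4]
grip_width: 0.0107
```

Release gently, then rise.

Emit:
{"fn": "drive_tool", "kwargs": {"commands": [{"tx":0,"ty":0,"tz":-0.13,"rx":0,"ry":0,"rz":0,"grip":1},{"tx":0,"ty":0,"tz":0,"rx":0,"ry":0,"rz":0,"grip":0.6},{"tx":0,"ty":0,"tz":0,"rx":0,"ry":0,"rz":0,"grip":0},{"tx":0,"ty":0,"tz":0,"rx":0,"ry":0,"rz":0,"grip":-1},{"tx":0,"ty":0,"tz":0,"rx":0,"ry":0,"rz":0,"grip":-1},{"tx":0,"ty":0,"tz":0,"rx":0,"ry":0,"rz":0,"grip":-1},{"tx":0,"ty":0,"tz":0,"rx":0,"ry":0,"rz":0,"grip":-1}]}}

```text
clock: 22.85
tcp_pos: [0.4945, 0.3421, 0.0283]
orientation: [0.417, 3.114, 0.0]
contact_force: [-0.7, -0.3, -0.2]
grip_width: 0.0853
```

Emit:
{"fn": "drive_tool", "kwargs": {"commands": [{"tx":0,"ty":0,"tz":0.5,"rx":0,"ry":0,"rz":0,"grip":-1},{"tx":0,"ty":0,"tz":1,"rx":0,"ry":0,"rz":0,"grip":-1},{"tx":0,"ty":0,"tz":1,"rx":0,"ry":0,"rz":0,"grip":-1},{"tx":0,"ty":0,"tz":1,"rx":0,"ry":0,"rz":0,"grip":-1},{"tx":0,"ty":0,"tz":1,"rx":0,"ry":0,"rz":0,"grip":-1},{"tx":0,"ty":0,"tz":1,"rx":0,"ry":0,"rz":0,"grip":-1},{"tx":0,"ty":0,"tz":1,"rx":0,"ry":0,"rz":0,"grip":-1},{"tx":0,"ty":0,"tz":1,"rx":0,"ry":0,"rz":0,"grip":-1},{"tx":0,"ty":0,"tz":0.5,"rx":0,"ry":0,"rz":0,"grip":-1},{"tx":0,"ty":0,"tz":0,"rx":0,"ry":0,"rz":0,"grip":1}]}}

```text
clock: 24.1
tcp_pos: [0.4949, 0.3424, 0.1896]
orientation: [0.417, 3.112, 0.003]
contact_force: [-0.3, -0.0, -0.6]
grip_width: 0.0699
```

```bash
python3 rodw.py pics/w7.png; python3 - <<'E'
from h import *
f=eyes.grab_frame("scene");cv2.imwrite("pics/scene7.png",f["frame"]);np.savez("pics/scene7.npz",P=cloud(f),C=f["frame"])
P=cloud(f)
for n in ("side","scene"):
  f=eyes.grab_frame(n);P=cloud(f)
  for d in spotter.masks_of(n,"jar_red")[:1]:
    q=P[d["mask"]&(P[...,2]>.15)];print(n,d["confidence"],q.mean(0).round(4),q.min(0),q.max(0))
E
```

```text
[[-0.9647  0.2632  0.0016  0.4949]
 [ 0.2632  0.9647  0.0015  0.3424]
 [-0.0012  0.0018 -1.      0.1896]
 [ 0.      0.      0.      1.    ]] 24.1
1859 [0.49382875 0.34227399] -15.092143707427029 0.19839666493805463 0.05226985174168247
side 0.54 [ 0.1258 -0.8251  0.7609] [ 0.12578097 -0.82510535  0.76090563] [ 0.12578097 -0.82510535  0.76090563]
scene 0.79 [0.5313 0.0582 0.1672] [0.50727918 0.02613002 0.15008803] [1.03917965 0.82425942 0.64335647]
```

View pics/w7.png

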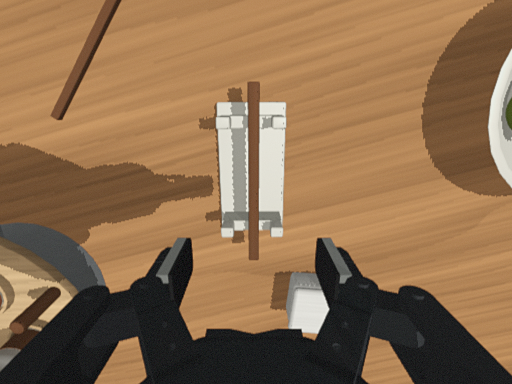

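View pics/scene7.png

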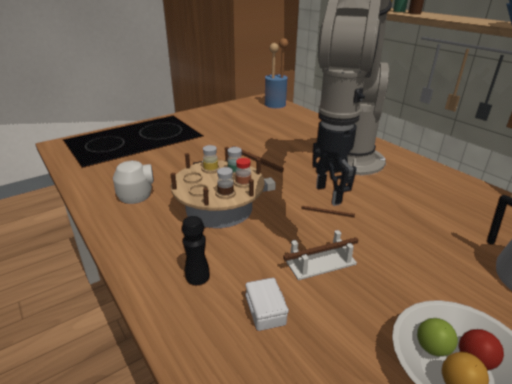

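```bash
cat > red.py <<'E'
from h import *
import sys
for n in ("scene","side"):
    f=eyes.grab_frame(n);P=cloud(f);C=f["frame"].astype(int)
    m=(C[...,2]>110)&(C[...,1]<70)&(C[...,0]<70)&(f["range_z"]>0)&(P[...,2]>.13)&(P[...,2]<.19)&(np.hypot(P[...,0]-.575,P[...,1])<.2)
    Q=P[m]
    if len(Q)<4: print(n,"none");continue
    top=Q[Q[:,2]>.1655]
    c,rad=cv2.minEnclosingCircle(Q[:,:2].astype(np.float32)); 
    print(n,m.sum(),"mean",Q.mean(0).round(4),"circ",np.round(c,4),round(rad,4),"top",len(top),top.mean(0).round(4) if len(top) else "")
    cv2.imwrite(f"pics/{n}_{sys.argv[1]}.png",cv2.resize(f["frame"][120:300,150:370],None,fx=3,fy=3,interpolation=2))
E
python3 red.py 8
```

```text
scene 110 mean [0.525  0.0534 0.1653] circ [0.5218 0.0498] 0.0204 top 74 [0.5229 0.0497 0.1678]
side 157 mean [0.521  0.0429 0.1644] circ [ 0.5714 -0.0093] 0.1255 top 102 [0.5206 0.0449 0.1678]
```

Emit:
{"fn": "drive_tool", "kwargs": {"commands": [{"tx":-0.15,"ty":-0.95,"tz":0,"rx":0,"ry":0,"rz":0,"grip":1},{"tx":-0.15,"ty":-0.95,"tz":0,"rx":0,"ry":0,"rz":0,"grip":1},{"tx":-0.15,"ty":-0.95,"tz":0,"rx":0,"ry":0,"rz":0,"grip":1},{"tx":-0.15,"ty":-0.95,"tz":0,"rx":0,"ry":0,"rz":0,"grip":1},{"tx":-0.15,"ty":-0.95,"tz":0,"rx":0,"ry":0,"rz":0,"grip":1},{"tx":-0.15,"ty":-0.95,"tz":0,"rx":0,"ry":0,"rz":0,"grip":1},{"tx":-0.15,"ty":-0.95,"tz":0,"rx":0,"ry":0,"rz":0,"grip":1},{"tx":-0.15,"ty":-0.95,"tz":0,"rx":0,"ry":0,"rz":0,"grip":1},{"tx":-0.15,"ty":-0.95,"tz":0,"rx":0,"ry":0,"rz":0,"grip":1},{"tx":-0.15,"ty":-0.95,"tz":0,"rx":0,"ry":0,"rz":0,"grip":1}]}}

```text
clock: 25.75
tcp_pos: [0.4643, 0.1509, 0.1883]
orientation: [0.417, 3.114, 0.0]
contact_force: [0.1, -0.0, -0.8]
grip_width: -0.0004
```

Emit:
{"fn": "drive_tool", "kwargs": {"commands": [{"tx":-0.15,"ty":-0.95,"tz":0,"rx":0,"ry":0,"rz":0,"grip":1},{"tx":-0.15,"ty":-0.95,"tz":0,"rx":0,"ry":0,"rz":0,"grip":1},{"tx":-0.15,"ty":-0.95,"tz":0,"rx":0,"ry":0,"rz":0,"grip":1},{"tx":-0.15,"ty":-0.8,"tz":0,"rx":0,"ry":0,"rz":0,"grip":1},{"tx":0,"ty":0,"tz":-0.9,"rx":0,"ry":0,"rz":0,"grip":1},{"tx":0,"ty":0,"tz":-0.9,"rx":0,"ry":0,"rz":0,"grip":1},{"tx":0,"ty":0,"tz":-0.9,"rx":0,"ry":0,"rz":0,"grip":1},{"tx":0,"ty":0,"tz":-0.8,"rx":0,"ry":0,"rz":0,"grip":1},{"tx":0,"ty":0,"tz":0,"rx":0,"ry":0,"rz":0,"grip":1}]}}

```text
clock: 26.88
tcp_pos: [0.4516, 0.0785, 0.1175]
orientation: [-0.417, -3.112, 0.002]
contact_force: [-1.0, -1.0, 0.2]
grip_width: 0.0001
```

```bash
python3 rodw.py pics/w9.png x; python3 red.py 9
```

```text
[[-9.648e-01  2.631e-01 -2.300e-03  4.516e-01]
 [ 2.631e-01  9.648e-01 -9.000e-04  7.850e-02]
 [ 2.000e-03 -1.400e-03 -1.000e+00  1.175e-01]
 [ 0.000e+00  0.000e+00  0.000e+00  1.000e+00]] 26.875
scene 114 mean [0.5247 0.053  0.1655] circ [0.5238 0.048 ] 0.0227 top 76 [0.5231 0.0485 0.1679]
side 156 mean [0.5205 0.0444 0.1645] circ [0.5319 0.0684] 0.0465 top 104 [0.5208 0.0447 0.168 ]
```

View pics/scene_9.png

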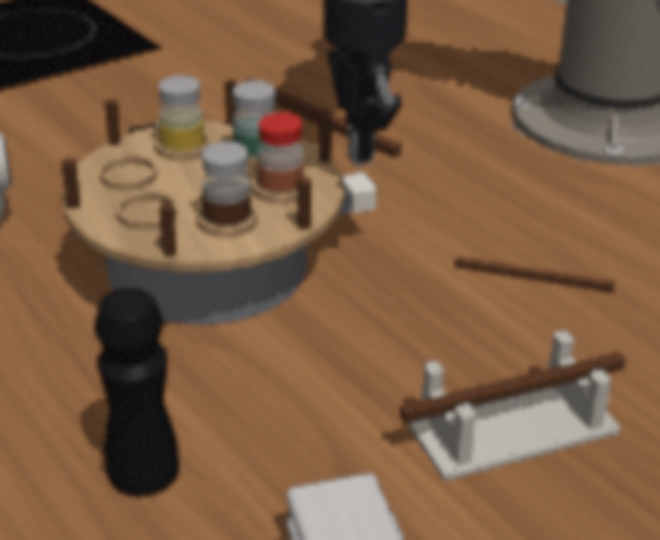

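View pics/side_9.png

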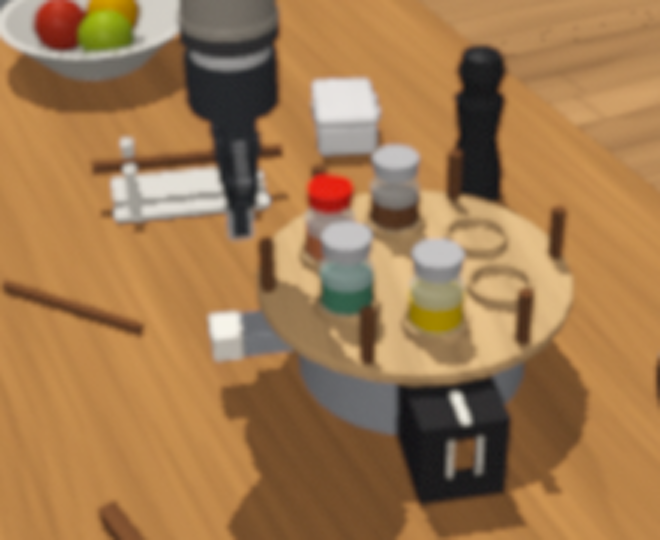

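Emit:
{"fn": "drive_tool", "kwargs": {"commands": [{"tx":0,"ty":-0.5,"tz":0,"rx":0,"ry":0,"rz":0,"grip":1},{"tx":0,"ty":-0.5,"tz":0,"rx":0,"ry":0,"rz":0,"grip":1},{"tx":0,"ty":-0.4,"tz":0,"rx":0,"ry":0,"rz":0,"grip":1},{"tx":0,"ty":-0.4,"tz":0,"rx":0,"ry":0,"rz":0,"grip":1},{"tx":0,"ty":-0.4,"tz":0,"rx":0,"ry":0,"rz":0,"grip":1},{"tx":0,"ty":-0.4,"tz":0,"rx":0,"ry":0,"rz":0,"grip":1}]}}

```text
clock: 27.78
tcp_pos: [0.4524, 0.0267, 0.1183]
orientation: [-0.417, -3.114, -0.0]
contact_force: [-0.4, 2.2, 0.2]
grip_width: -0.0003
```

Emit:
{"fn": "drive_tool", "kwargs": {"commands": [{"tx":0,"ty":-0.4,"tz":0,"rx":0,"ry":0,"rz":0,"grip":1},{"tx":0,"ty":-0.4,"tz":0,"rx":0,"ry":0,"rz":0,"grip":1},{"tx":0,"ty":-0.4,"tz":0,"rx":0,"ry":0,"rz":0,"grip":1},{"tx":0,"ty":0,"tz":0,"rx":0,"ry":0,"rz":0,"grip":1}]}}

```text
clock: 28.28
tcp_pos: [0.4525, 0.0021, 0.1183]
orientation: [0.419, 3.113, -0.001]
contact_force: [0.2, 0.6, 1.5]
grip_width: 0.0
```

```bash
python3 red.py 10
```

```text
scene 114 mean [0.5092 0.0291 0.165 ] circ [0.4904 0.009 ] 0.044 top 75 [0.5084 0.0254 0.168 ]
side 156 mean [0.5049 0.0172 0.1652] circ [0.5182 0.0344] 0.0378 top 102 [0.505  0.0209 0.1679]
```

View pics/side_10.png

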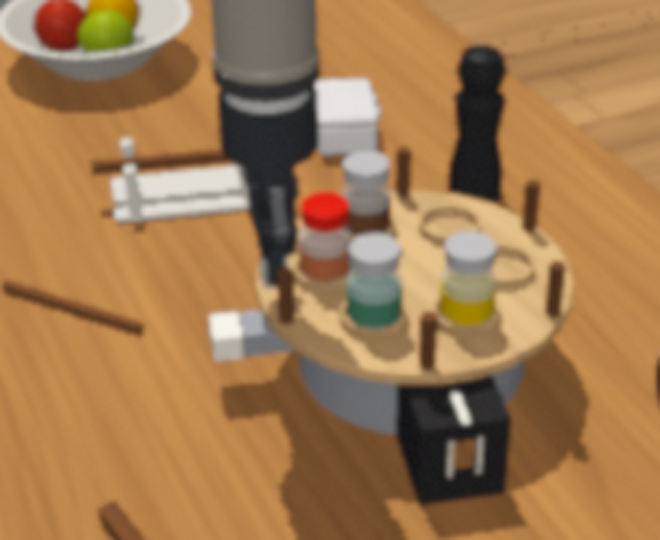

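Emit:
{"fn": "drive_tool", "kwargs": {"commands": [{"tx":0,"ty":-0.3,"tz":0,"rx":0,"ry":0,"rz":0,"grip":1},{"tx":0,"ty":-0.3,"tz":0,"rx":0,"ry":0,"rz":0,"grip":1},{"tx":0,"ty":-0.23,"tz":0,"rx":0,"ry":0,"rz":0,"grip":1},{"tx":0,"ty":0,"tz":0,"rx":0,"ry":0,"rz":0,"grip":1},{"tx":0,"ty":0,"tz":0,"rx":0,"ry":0,"rz":0,"grip":1}]}}

```text
clock: 29.0
tcp_pos: [0.4521, -0.0137, 0.1182]
orientation: [-0.418, -3.113, 0.0]
contact_force: [-0.4, 0.5, -0.3]
grip_width: -0.0002
```

Emit:
{"fn": "drive_tool", "kwargs": {"commands": [{"tx":0,"ty":0.5,"tz":0,"rx":0,"ry":0,"rz":0,"grip":1},{"tx":0,"ty":0.5,"tz":0.3,"rx":0,"ry":0,"rz":0,"grip":1},{"tx":-0.2,"ty":0.5,"tz":1,"rx":0,"ry":0,"rz":0,"grip":1},{"tx":-0.2,"ty":0.5,"tz":1,"rx":0,"ry":0,"rz":0,"grip":1},{"tx":0,"ty":1,"tz":1,"rx":0,"ry":0,"rz":0,"grip":1},{"tx":0,"ty":1,"tz":1,"rx":0,"ry":0,"rz":0,"grip":1},{"tx":0,"ty":1,"tz":1,"rx":0,"ry":0,"rz":0,"grip":1},{"tx":0,"ty":1,"tz":0,"rx":0,"ry":0,"rz":0,"grip":1}]}}

```text
clock: 30.0
tcp_pos: [0.4452, 0.1084, 0.2263]
orientation: [0.415, 3.111, 0.003]
contact_force: [0.9, -0.1, -1.0]
grip_width: -0.0001
```

```bash
python3 red.py 11; python3 - <<'E'
from h import *
for n in ("scene","side"):
    f=eyes.grab_frame(n);cv2.imwrite(f"pics/{n}12.png",f["frame"])
    P=cloud(f);C=f["frame"].astype(int)
    pg=(np.hypot(P[...,0]-.5755,P[...,1]+.006)<.145)&(np.hypot(P[...,0]-.5755,P[...,1]+.006)>.11)&(P[...,2]>.12)&(P[...,2]<.15)&(C.sum(-1)<200)
    Q=P[pg][:,:2]
    from scipy.cluster.hierarchy import fcluster,linkage
    k=fcluster(linkage(Q,'single'),.012,'distance')
    for i in set(k):
        m=Q[k==i].mean(0)-[.5755,-.006]
        if (k==i).sum()>8: print(n,(k==i).sum(),np.hypot(*m).round(3),(np.degrees(np.arctan2(m[1],m[0]))+15.1).round(1)%60)
    m=(abs(P[...,0]-.495)<.14)&(abs(P[...,1]-.345)<.09)&(P[...,2]>.042)&(P[...,2]<.054)&(C.sum(-1)<330)&(C[...,2]-C[...,0]>20)
    Q=P[m];c,(a,b),an=cv2.minAreaRect((Q[:,:2]*1000).astype(np.float32));print("rod",c,a,b,an,Q[:,2].max())
E
```

```text
scene 114 mean [0.505  0.0189 0.165 ] circ [ 0.484  -0.0005] 0.048 top 75 [0.5043 0.0159 0.1679]
side 157 mean [0.5014 0.0076 0.1657] circ [0.5038 0.0116] 0.021 top 110 [0.5025 0.0112 0.1681]
scene 38 0.123 31.5
scene 22 0.12 29.400000000000006
scene 37 0.128 31.4
scene 44 0.129 29.299999999999997
scene 38 0.126 27.30000000000001
rod (490.43597412109375, 326.4270935058594) 46.62517166137695 198.86605834960938 74.77001190185547 0.05342130044110549
side 24 0.121 27.5
side 27 0.126 26.799999999999997
side 29 0.13 29.0
side 22 0.119 29.900000000000006
side 25 0.122 31.599999999999994
side 43 0.127 31.19999999999999
rod (492.76300048828125, 342.16632080078125) 23.22025489807129 196.62184143066406 73.10905456542969 0.053863665497899116
```

View pics/side_11.png

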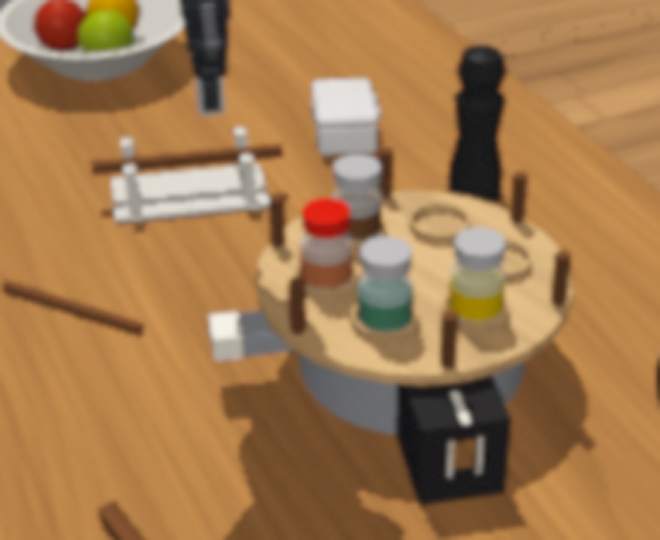

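View pics/scene12.png

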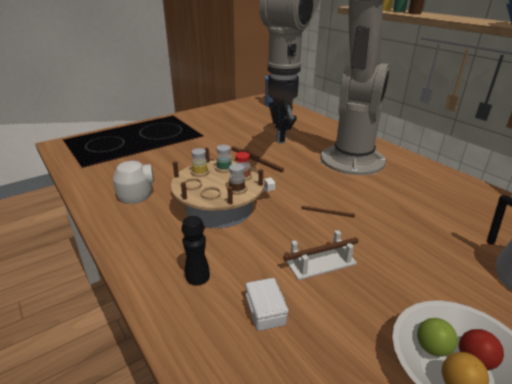

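```bash
python3 -c "
from bench import *
print(workorder.hand_in())"
```

```text
the job is handed in; nothing more can be done
None
```

The tab is pressed home, the red-capped jar is at the front pointer, and the rod is back in its cradle. I handed the job in at about 30 s of the 72 s allowed. The hand-in gave no verdict.

- **Lock:** I pushed the rod through the slot until it met a hard stop. The force rose from 4 N to 12 N with no further travel, and the rod tip was about 42 mm in. That matches the tab fully home. The turntable then turned freely.
- **Rod:** After I laid it back, its centre measured about (0.494, 0.342), within 2 mm of where it started. It was within about 0.3° of its original line.
- **Carousel:** I turned it about 30° by pushing the front rim peg with the closed fingers. The last pictures put the red cap's centre at about (0.503, 0.014), and the front spot is at (0.503, 0.0135).
- **Jars and bystanders:** All four jars looked upright in their seats. The salt pig, pepper mill and tin looked unmoved in the pictures, but I did not re-measure them. The gripper was well clear of everything.

**Disagreement in the final check:** the scene-camera fit of the rod came out 47 mm wide, so I discarded it because it had probably picked up stray pixels. The side-camera fit and the earlier wrist-camera measurement both put the rod on the cradle supports.

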